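# Gauge a die block against the flip stop

## Robot

A 6-joint arm with a two-finger parallel gripper is mounted at the origin on the work surface. World frame = base frame: x ahead of the robot, y to its left, z up, the work surface at z = 0. Lengths are in m, angles in rad, forces in N, time in s.
With the tool pointing down it reaches from about 0.275 to 0.825 m from the base axis. Payload 4.9 kg.
Tool frame: the origin (TCP) lies between the finger pads; the fingertips stand 11 mm ahead of it and the grasp point (between the pads) lies 8 mm behind it (ctrl.finger_overhang is the distance from the TCP to the fingertips, in m); z points along the fingers, y is the line along which they close (so a half turn about z gives the same grasp; the last joint's range is limited). The gripper opens to 85 mm and grips with 20 to 120 N. Pads are 22 mm wide; open, the fingers measure 114 mm over their backs; the gripper's body (76 mm by 85 mm) begins 54 mm behind the grasp point. The pads swing forward as they close: fully open they stand 13 mm farther back than shut.
Start: joints at [-1.359, 0.326, -0.193, 1.052, 0, 1.437], TCP at [0.186, -0.517, 0.242] pointing down, gripper open.
Joint ranges: [-2.65, 2.65], [-0.97, 1.79], [-1.3, 1.35], [-1.93, 2.1], [-1.47, 1.37], [-3.14, 3.14]. Speed limits (rad/s): [2.57, 2.57, 3.14, 3.14, 3.14, 3.14].

## Interface

Orientations are given as a unit quaternion [w, x, y, z].
In Python, from rig import ctrl gives the robot as it stands. The module is installed in compiled form; this text tells all that it offers.
- The arm moves only by the shell command python3 -m creep 'ROWS'. ROWS is JSON, a list of rows, each an object with "travel": the shift along the tool's x, y, z in cm, a list of three; "delta_rot": the turn, a rotation vector about the tool's x, y, z in rad, a list of three; "jaw": the closure, from 0 (fully open) to 1 (shut). A call has 1 to 12 rows; each row shifts and turns the commanded pose from where the row before left it, along the tool's axes as they then stand; what a row does not reach is not made up. A row lasts 1/10 s, in which the tool goes at most 50 mm and 8.59 degrees, less where a joint would pass 70% of its speed; a pose out of reach is approached as far as the arm can. A call with a gripper value outside its range is refused whole. The fingers move at their own pace and stop on an object; the grip force is fixed at half the most. Time passes only in rows, so rows that do not move let the fingers close. It gives the time, the measured TCP pose, the force, the opening and the grip force at its end, in the units of the state.
- ctrl.observe(): the state, without advancing time (a new reading comes with each control period).
- ctrl.snapshot(name): name is "scene" or "top" or "wrist"; returns (picture, depth): 384x512x3 uint8, red, green, blue; 384x512 float32, m along the optical axis (not along the pixel's ray), 0 where there is no reading.
- ctrl.get_calibration(name): a dict with "intrinsics" (3x3 intrinsics, pixels), "rvec" (rotation vector, rad) and "tvec" (3), from world to camera coordinates, as OpenCV has them. Camera axes: x right, y down, z forward; pixel columns grow to the right and rows downward; lengths in m; the calibration is good to about 2 mm. A picture is of the moment at which its call begins: read the wrist's pose just before it. get_calibration takes no time and is no camera call; for the wrist camera it gives the pose at the moment of the call.
- ctrl.hand_in(): hands the job in; it is judged then, once.
Trained networks look in the newest picture that a camera, given by its name, has taken for a name from the list of things; names that differ only in an ending like _2 or _b are one class to them, and where a whole thing is asked for, a point or a joint stands for the part that bears it (a point fixed in the world has none). Each returns a list of dicts, best first, with "confidence" (0 to 1); they miss things now and then, are a little off and sometimes report something else, mostly with a low value. They report only what shows in the picture. A call takes as long as a camera call.
- ctrl.cut_out(camera, label): "pixels" (384x512 bool, what is visible of it) and "position" ([column, row] in pixels, amid what is visible of it).
- ctrl.landmark_of(camera, label): "position" ([column, row] in pixels: a listed point, or the origin of a listed thing).
The state is a dict: "t": time; "joint_positions": joint angles; "joint_velocities": joint speeds; "joint_efforts": joint torques, N m; "tool_pos": TCP position; "tool_rot": TCP orientation; "force": force on the tool from outside, world axes, zero at the start; "wrist_torque": the same for the moment, N m; "width": finger opening in m; "gripper_force": force on a finger pad.
Only numpy, scipy, OpenCV 4.12 (cv2) and the standard library are available. Lean on these libraries where they do the work, as an engineer would, in place of code of your own. Each camera call takes 0.05 s, during which the arm holds its last target. There are 200 camera calls.

## Task

Flip the stop's leaf fully down, then slide the die block flush against the fence and along it until it is firmly home against the brass screw of the stop: hold it there for a second with about 10 newtons, never harder than 15. Then flip the leaf fully back up out of the way without shifting the block, and let go of everything. Do not press the red release button and leave the other tools where they are.

Things in the scene. Friction and masses are not known exactly. Their poses are not given: they have to be found in the camera images.
- fence: Bright ground steel bar fixed on the black granite plate, 30 (x) x 360 (y) x 24 (z) mm. Origin: centre of its underside, on the plate top (world z = 60 mm). Its y axis runs along the bar; its front face, which the block is gauged against, is the plane x = -15 mm of this frame and looks to -x (the robot's side).
- stop: Dark steel magnetic base with a brass stripe, fixed on top of the fence, 34 x 46 mm, 24 to 54 mm above the plate, small red release button (radius 8 mm) on top. It carries the leaf and screw. Origin: below it at plate level, on the fence's centre line; axes parallel to the fence's.
- screw_nominal (a point): Nominal place of the stop screw's free end with the leaf down: stop x = -35, y = -18 mm, 13 mm above the plate. Fixed to the stop, does not swing with the leaf. The brass screw (diameter 10 mm) sticks out of the leaf's foot to -y; its real end lies anywhere up to 7 mm to +y or -y of this point, set by hand and not measured. It does not turn or give.
- stop_hinge (a point): Hinge point of the leaf: on the hinge axis (parallel to the stop's y axis), 40 mm above the plate, 22 mm in front (-x) of the stop's origin, in the middle of the leaf's width. Fixed to the stop.
- leaf (a joint): Angle of the aluminium leaf (rad): 0 fully down (end of travel), arm level, 78 mm long to the stop's -x, 14 mm wide, 8 mm thick, 40 mm above the plate, with a foot at stop x = -24 to -46 mm hanging to 6 mm above the plate. Grows as it swings up: 1.57 straight up, 1.8 end of travel. Friction hinge, 0.12 N m: it stays where it is left.
- grip_bar (a point): Middle of the free length of the leaf's orange round grip bar: diameter 12 mm, parallel to the hinge axis, 75 mm from it, sticking out 40 mm from the +y side of the leaf arm; this point is 29 mm to +y of the arm's middle. Its axes turn with the leaf. It can be pinched from above and swung round the hinge, rolling between the finger pads.
- part: The die block: bright steel with two dark holes and a copper ring on top, 40 (x) x 70 (y) x 22 (z) mm, about 0.45 kg, lying loose on the plate in front of the fence, on the -y side of the stop. Origin: centre of its underside. It is gauged with its +x face (40 mm wide direction) flush on the fence's front face and its +y end on the stop screw.
- release (a joint): Travel of the red release button (m): 0 up, 0.004 pressed.
- height_gauge: Bystander: chrome height gauge, base 70 x 100 mm, 285 mm tall. Origin: centre of its underside.
- v_block: Bystander: hardened steel V-block 45 x 55 x 42 mm. Origin: centre of its underside.
- parallel_a: Bystander: blued steel parallel 120 (x) x 12 x 25 mm. Origin: centre of its underside.
- parallel_b: Bystander: blued steel parallel 120 (x) x 12 x 25 mm. Origin: centre of its underside.
- indicator: Bystander: dial indicator lying on its back, diameter 56 mm, 20 mm high, brass cap on +x side, stem to -x. Origin: centre of its underside.
- square: Bystander: small steel square, stock 22 x 75 x 18 mm, blade 100 mm to -x. Origin: under the centre of the stock.

How it is judged:
On the way, in this order (a step that is already met when the one before it is completed fails the run):
1. the leaf is flipped fully down (within 0.05 rad of its end of travel) (value of joint leaf below 0.05 rad), for 0.2 s.
2. with the leaf down, the block stands flush on the fence and is pressed on the stop with more than 3 N for 0.4 s (value of joint leaf below 0.06 rad and contact force between part and stop above 3 N and angle between the x axis of part and the x axis of fence, either way round below 0.035 rad and x of part in the frame of fence above -0.0375 m), for 0.4 s.
3. the leaf is flipped back up (beyond 1.4 rad) (value of joint leaf above 1.4 rad), for 0.2 s.
At the end, for the whole second after the job is handed in: The leaf is up (over 1.4 rad); the block lies at rest flat on the plate, flush with the fence (within 0.035 rad and 2.5 mm), its +y end where it was gauged (within 8.5 mm of the nominal screw end, which covers all screw settings plus 1.5 mm) (value of joint leaf above 1.4 rad and angle between the x axis of part and the x axis of fence, either way round below 0.035 rad and x of part in the frame of fence between -0.0375 and -0.032 m and y of part in the frame of stop between -0.0615 and -0.0445 m and height (world z) of part below 0.063 m and angle between part's own z axis and vertical below 0.05 rad and linear speed of part below 0.01 m/s); the robot touches nothing.
It fails at once if the block is pressed on the stop harder than 15 N (contact force between part and stop above 15 N).
It fails at once if the block is pressed on the fence harder than 25 N (contact force between part and fence above 25 N).
It fails at once if the red release button is pressed (value of joint release above 0.002 m).
It fails at once if a bystander is moved more than 10 mm (distance of any of height_gauge, v_block, parallel_a, parallel_b, indicator, square from where it was at the start of the episode above 0.01 m).
It fails at once if the block is knocked or dragged along (over 20 mm/s) by the stop with the leaf raised (value of joint leaf above 0.15 rad and y of part in the frame of stop above -0.065 m and linear speed of part above 0.02 m/s).
It also fails if it takes over 72 s, if anything falls off the work surface, if the arm or the gripper's body presses on something with over 40 N, if the wrist force passes 120 N, or if a joint passes its speed limit or range.

## Working session

There is one attempt and no reset: what is moved stays moved. The work goes in short steps, Python scripts to look and compute and a shell command to move; the robot and the scene stay as the last step left them, time stands still between calls to the robot, and variables do not carry over. Pictures are saved under pics/ and viewed, at most 12 in all, crops included, and the job is handed in when it is done.

```bash
mkdir -p pics
cat > h.py <<'E'
import numpy as np, cv2
from rig import ctrl
from scipy.spatial.transform import Rotation as R
def cal(c):
    k=ctrl.get_calibration(c); return np.array(k["intrinsics"]),R.from_rotvec(np.ravel(k["rvec"])).as_matrix(),np.ravel(k["tvec"])
def atz(c,px,z):
    K,Rm,t=cal(c); d=Rm.T@np.linalg.inv(K)@np.array([px[0],px[1],1.]); o=-Rm.T@t
    return o+d*(z-o[2])/d[2]
def cloud(c,D):
    K,Rm,t=cal(c); v,u=np.mgrid[:384,:512]; p=np.stack([(u-K[0,2])/K[0,0]*D,(v-K[1,2])/K[1,1]*D,D],-1)
    return (p-t)@Rm
def proj(c,P):
    K,Rm,t=cal(c); q=K@(Rm@np.asarray(P)+t); return q[:2]/q[2]
def tool():
    s=ctrl.observe(); q=s["tool_rot"]; return np.array(s["tool_pos"]),R.from_quat([q[1],q[2],q[3],q[0]]),s
E
cat > a.py <<'E'
from h import *
for c in ("top","scene"):
    im,D=ctrl.snapshot(c); np.savez(f"pics/{c}.npz",im=im,D=D); cv2.imwrite(f"pics/{c}.png",im[...,::-1])
    P=cloud(c,D)
    for n in ["fence","stop","screw_nominal","stop_hinge","leaf","grip_bar","part","release"]:
        r=ctrl.landmark_of(c,n) if n not in("leaf","release") else []; m=ctrl.cut_out(c,n)
        for q in r[:1]: print(c,n,"lm",np.round(q["position"]),round(q["confidence"],2))
        for q in m[:1]:
            k=q["pixels"]&(D>0); X=P[k]; print(c,n,"cut",np.round(q["position"]),round(q["confidence"],2),k.sum(),np.round(np.median(X,0),3),np.round(np.percentile(X,[2,98],axis=0),3).tolist())
t,r,s=tool(); print(s["t"],t,r.as_matrix().round(3),s["width"])
E
python3 a.py; python3 -c "
import cv2,numpy as np
cv2.imwrite('pics/b.png',np.vstack([cv2.imread('pics/top.png')]) )"
```

```text
top fence lm [243. 200.] 0.62
top fence cut [253. 197.] 0.79 1036 [0.628 0.025 0.083] [[0.587, -0.12, 0.077], [0.661, 0.216, 0.088]]
top stop cut [210. 208.] 0.92 460 [0.594 0.137 0.12 ] [[0.553, 0.116, 0.059], [0.63, 0.186, 0.182]]
top screw_nominal lm [219. 214.] 0.71
top screw_nominal cut [211. 204.] 0.59 410 [0.595 0.137 0.122] [[0.555, 0.117, 0.084], [0.63, 0.174, 0.182]]
top stop_hinge lm [211. 210.] 0.69
top stop_hinge cut [211. 206.] 0.8 402 [0.595 0.136 0.122] [[0.555, 0.116, 0.094], [0.629, 0.171, 0.182]]
top leaf cut [213. 216.] 0.46 145 [0.573 0.134 0.126] [[0.552, 0.12, 0.101], [0.583, 0.173, 0.184]]
top grip_bar lm [200. 214.] 0.57
top grip_bar cut [211. 216.] 0.53 201 [0.572 0.137 0.124] [[0.552, 0.119, 0.057], [0.586, 0.173, 0.184]]
top part lm [290. 211.] 0.91
top part cut [287. 210.] 0.79 358 [ 0.585 -0.086  0.081] [[0.562, -0.12, 0.058], [0.612, -0.051, 0.086]]
scene fence lm [267. 214.] 0.57
scene fence cut [254. 212.] 0.65 1654 [0.632 0.024 0.083] [[0.587, -0.12, 0.062], [0.667, 0.219, 0.087]]
scene stop lm [299. 211.] 0.73
scene stop cut [300. 197.] 0.92 609 [0.
[... 290 characters left out ...]
 538 [0.606 0.137 0.124] [[0.559, 0.118, 0.087], [0.631, 0.173, 0.182]]
scene leaf cut [300. 181.] 0.77 214 [0.582 0.136 0.155] [[0.539, 0.121, 0.073], [0.589, 0.173, 0.182]]
scene grip_bar lm [312. 175.] 0.72
scene grip_bar cut [131. 239.] 0.73 1883 [ 0.759 -0.254  0.096] [[0.648, -0.347, 0.059], [0.776, -0.21, 0.344]]
scene part lm [220. 199.] 0.56
scene part cut [218. 194.] 0.6 477 [ 0.591 -0.083  0.081] [[0.556, -0.118, 0.059], [0.612, -0.048, 0.085]]
scene release cut [302. 199.] 0.29 566 [0.604 0.138 0.123] [[0.558, 0.117, 0.084], [0.631, 0.176, 0.182]]
1.5 [ 0.18645729 -0.51747245  0.24228252] [[ 0.941  0.339  0.   ]
 [ 0.339 -0.941 -0.   ]
 [ 0.     0.    -1.   ]] 0.08565300879117126
```

View pics/top.png

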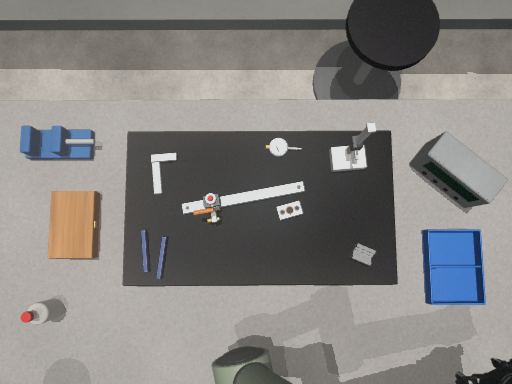

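View pics/scene.png

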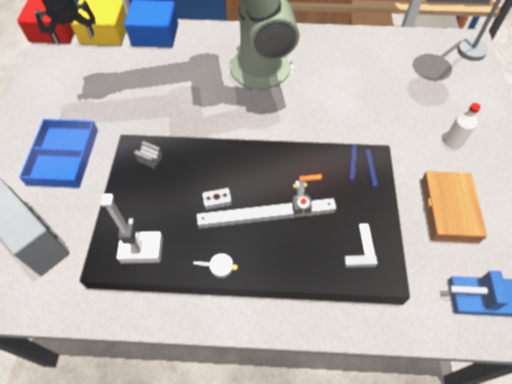

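The top view shows the fence from (185,208) to (303,187). The stop is at (210,200) with its leaf nearly upright, the orange bar is at (203,211), and the block is at (290,211). The scene view shows the same layout. Next I fit the geometry.

```bash
cat > b.py <<'E'
from h import *
for c in("top","scene"):
    f=np.load(f"pics/{c}.npz"); P=cloud(c,f["D"]); im=f["im"].astype(int)
    z=P[...,2]; reg=(P[...,0]>.5)&(P[...,0]<.7)&(P[...,1]>-.2)&(P[...,1]<.26)
    def rect(m,n):
        r=cv2.minAreaRect((P[m][:,:2]*1000).astype(np.float32)); print(c,n,m.sum(),np.round(r[0],1),np.round(r[1],1),round(r[2],2),"z",np.median(z[m]).round(4))
    top=reg&(abs(z-.084)<.006)&(im.min(-1)>110)
    n,l,s,_=cv2.connectedComponentsWithStats(top.astype(np.uint8))
    for i in range(1,n):
        if s[i,4]>80: rect(l==i,"bright")
    st=reg&(abs(z-.114)<.006)&(P[...,1]>.09); rect(st,"stoptop")
    o=reg&(im[...,0]-im[...,2]>90)&(im[...,1]>60)&(im[...,1]<170); 
    X=P[o&(z>.1)]; print("orange",len(X),X.mean(0).round(4),np.percentile(X,[3,97],axis=0).round(4).tolist())
    red=reg&(im[...,0]-im[...,1]>110)&(im[...,1]<70); print("red",P[red].mean(0).round(4),red.sum())
E
python3 b.py
```

```text
top bright 846 [634.2  -6.8] [ 30.3 246.4] 10.45 z 0.0835
top bright 210 [597.6 192.6] [29.5 66.5] 10.81 z 0.0834
top bright 264 [586.3 -86. ] [39.7 69.9] 16.0 z 0.0817
top stoptop 155 [591.1 134.7] [74.8 45.8] 11.03 z 0.1136
orange 92 [0.5839 0.1497 0.1683] [[0.5676, 0.1283, 0.1311], [0.619, 0.1759, 0.1837]]
red [nan nan nan] 0
scene bright 326 [586.4 -84.9] [41.8 69.8] 13.63 z 0.0816
scene bright 249 [598.3 195.3] [31.2 64.3] 10.35 z 0.0834
scene bright 1057 [634.2  -5.4] [ 33.1 248.4] 10.05 z 0.0836
scene stoptop 148 [592.8 136.3] [79.3 45.8] 9.96 z 0.114
orange 90 [0.5869 0.1479 0.1653] [[0.5653, 0.1242, 0.1224], [0.6242, 0.1781, 0.182]]
red [nan nan nan] 0b.py:14: RuntimeWarning: Mean of empty slice.
  red=reg&(im[...,0]-im[...,1]>110)&(im[...,1]<70); print("red",P[red].mean(0).round(4),red.sum())
  ret = um.true_divide(
```

```bash
python3 -m creep '[{"travel":[3.8,-2.96,-0.43],"delta_rot":[0,0,0],"jaw":0},{"travel":[3.8,-2.96,-0.43],"delta_rot":[0,0,0],"jaw":0},{"travel":[3.8,-2.96,-0.43],"delta_rot":[0,0,0],"jaw":0},{"travel":[3.8,-2.96,-0.43],"delta_rot":[0,0,0],"jaw":0},{"travel":[3.8,-2.96,-0.43],"delta_rot":[0,0,0],"jaw":0},{"travel":[3.8,-2.96,-0.43],"delta_rot":[0,0,0],"jaw":0},{"travel":[3.8,-2.96,-0.43],"delta_rot":[0,0,0],"jaw":0},{"travel":[3.8,-2.96,-0.43],"delta_rot":[0,0,0],"jaw":0},{"travel":[3.8,-2.96,-0.43],"delta_rot":[0,0,0],"jaw":0},{"travel":[3.8,-2.96,-0.43],"delta_rot":[0,0,0],"jaw":0},{"travel":[3.8,-2.96,-0.43],"delta_rot":[0,0,0],"jaw":0},{"travel":[3.8,-2.96,-0.43],"delta_rot":[0,0,0],"jaw":0}]'
python3 -m creep '[{"travel":[3.8,-2.96,-0.43],"delta_rot":[0,0,0],"jaw":0},{"travel":[3.8,-2.96,-0.43],"delta_rot":[0,0,0],"jaw":0},{"travel":[0,0,0],"delta_rot":[0,0,-0.1405],"jaw":0},{"travel":[0,0,0],"delta_rot":[0,0,-0.1405],"jaw":0},{"travel":[0,0,0],"delta_rot":[0,0,-0.1405],"jaw":0},{"travel":[0,0,0],"delta_rot":[0,0,-0.1405],"jaw":0},{"travel":[0,0,0],"delta_rot":[0,0,-0.1405],"jaw":0},{"travel":[0,0,0],"delta_rot":[0,0,-0.1405],"jaw":0},{"travel":[0,0,0],"delta_rot":[0,0,-0.1405],"jaw":0},{"travel":[0,0,0],"delta_rot":[0,0,-0.1405],"jaw":0},{"travel":[0,0,0],"delta_rot":[0,0,-0.1405],"jaw":0},{"travel":[0,0,0],"delta_rot":[0,0,-0.1405],"jaw":0}]'
cat > c.py <<'E'
from h import *
import sys
t,r,s=tool(); print(s["t"],t.round(4),r.as_matrix().round(3).tolist(),np.round(s["force"],2),ctrl.finger_overhang)
K,Rm,tt=cal("wrist"); print("cam",(-Rm.T@tt).round(3),"fwd",Rm[2].round(3))
im,D=ctrl.snapshot("wrist"); np.savez(f"pics/{sys.argv[1]}.npz",im=im,D=D,K=K,Rm=Rm,t=tt); cv2.imwrite(f"pics/{sys.argv[1]}.png",im[...,::-1])
E
python3 c.py w1
```

```text
t: 2.7
tool_pos: [0.4959, -0.0268, 0.2943]
tool_rot: [0.0, 0.985, 0.172, 0.0]
force: [0.5, -0.8, 0.2]
width: 0.0854
gripper_force: 0.0
t: 3.9
tool_pos: [0.5465, 0.0527, 0.3025]
tool_rot: [-0.0, 0.638, 0.77, -0.0]
force: [0.5, -0.0, -0.4]
width: 0.0851
gripper_force: 0.0
3.9 [0.5465 0.0527 0.3025] [[-0.185, 0.983, -0.0], [0.983, 0.185, -0.0], [-0.0, -0.0, -1.0]] [ 0.5  -0.04 -0.4 ] 0.011
cam [0.532 0.126 0.433] fwd [ 0.054 -0.285 -0.957]
```

View pics/w1.png

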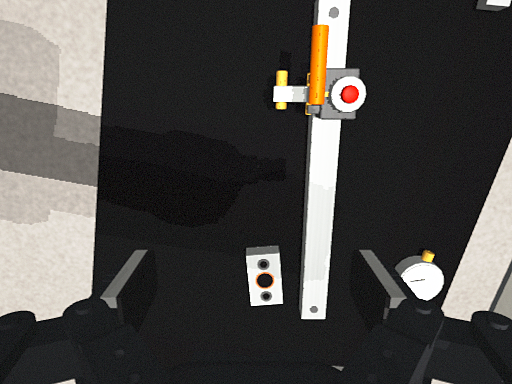

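The wrist view shows the fence running vertically near columns 302–350. The red button is at (349,94), the orange bar at (319,65), and the raised foot with its brass screw at (282,90). The block is at (265,278), slightly turned.

```bash
cat > d.py <<'E'
from h import *
import sys
def load(n):
    f=np.load(f"pics/{n}.npz"); D=f["D"];K,Rm,t=f["K"],f["Rm"],f["t"]
    v,u=np.mgrid[:384,:512]; p=np.stack([(u-K[0,2])/K[0,0]*D,(v-K[1,2])/K[1,1]*D,D],-1)
    return (p-t)@Rm,f["im"].astype(int)
P,im=load(sys.argv[1]); z=P[...,2]; r,g,b=im[...,0],im[...,1],im[...,2]
reg=(P[...,0]>.5)&(P[...,0]<.72)&(P[...,1]>-.25)&(P[...,1]<.3)
def comp(m,n,a):
    k,l,s,_=cv2.connectedComponentsWithStats(m.astype(np.uint8))
    for i in range(1,k):
        if s[i,4]>a:
            q=l==i; c=cv2.minAreaRect((P[q][:,:2]*1000).astype(np.float32)); print(n,q.sum(),np.round(c[0],1),np.round(c[1],1),round(c[2],2),"z",np.median(z[q]).round(4))
comp(reg&(abs(z-.084)<.006)&(im.min(-1)>90),"bright",150)
comp(reg&(abs(z-.114)<.004)&(P[...,1]>.08),"stoptop",80)
red=reg&(r>150)&(g<70)&(b<70); print("red",red.sum(),np.median(P[red],0).round(4))
o=reg&(r>150)&(g>60)&(g<190)&(b<70); comp(o&(z>.1),"orange",60)
br=reg&(r>110)&(r-b>50)&(z>.064); comp(br,"yellowish",20)
X=P[o&(z>.1)]; print(np.percentile(X,[2,50,98],axis=0).round(4).tolist())
E
python3 d.py w1
```

```text
bright 1582 [597.3 192.9] [29.8 59.4] 10.6 z 0.0835
bright 5216 [633.5  -4.1] [ 30.3 250.3] 10.43 z 0.0834
bright 1375 [585.9 -85.1] [39.7 70.5] 15.5 z 0.0813
stoptop 881 [610.9 139.3] [33.9 45.9] 10.34 z 0.1134
stoptop 162 [555.5 143.3] [ 9.5 12.5] 11.59 z 0.1142
red 173 [0.6166 0.1402 0.1333]
orange 1063 [572.  141.2] [68.6 50.4] 57.09 z 0.179
orange 68 [575.7 131.6] [87.3  9.1] 13.11 z 0.1336
yellowish 1373 [580.7 151. ] [94.  55.2] 57.57 z 0.179
yellowish 163 [545.2 138.8] [33.7 13.6] 22.4 z 0.1142
yellowish 249 [578.4 133.8] [93.7 14.3] 10.49 z 0.1333
yellowish 71 [548.4 120.8] [ 7.6 33.3] 84.5 z 0.1143
yellowish 106 [586.2 -84.9] [22.9 22.6] 70.04 z 0.0814
[[0.5555, 0.1255, 0.1051], [0.5749, 0.1506, 0.1788], [0.6152, 0.1782, 0.181]]
```

```bash
cat > e.py <<'E'
import sys; from d import *
a=np.radians(10.4); F=np.array([[np.cos(a),np.sin(a),0],[-np.sin(a),np.cos(a),0],[0,0,1]])
Q=P@F.T
q=Q[o&(z>.16)]; print(len(q),np.percentile(q,[1,10,50,90,99],axis=0).round(4).tolist())
q=q[(q[:,1]>.035)]
from scipy.optimize import least_squares
s=least_squares(lambda p:np.hypot(q[:,0]-p[0],q[:,2]-p[1])-.006,[.595,.174],loss="soft_l1",f_scale=.001); print("bar centre",s.x.round(4),"cost",s.cost)
st=reg&(abs(z-.114)<.002)&(P[...,0]>.59); print("stop",np.percentile(Q[st],[1,50,99],axis=0).round(4).tolist())
br=reg&(r>110)&(r-b>50)&(z>.08)&(Q[...,0]<.582)&(Q[...,0]>.53); print("screw",np.percentile(Q[br],[2,50,98],axis=0).round(4).tolist())
E
python3 e.py w1|tail -4
```

```text
1047 [[0.5881, 0.0201, 0.1748], [0.5889, 0.0255, 0.1769], [0.5922, 0.0477, 0.179], [0.5981, 0.0686, 0.1803], [0.5995, 0.0729, 0.1813]]
bar centre [0.5938 0.1741] cost 0.00010115015015837366
stop [[0.6097, 0.004, 0.1121], [0.6205, 0.024, 0.1135], [0.6424, 0.0494, 0.1153]]
screw [[0.5462, -0.2, 0.0804], [0.5703, 0.0194, 0.1135], [0.5769, 0.0465, 0.4335]]
```

```bash
python3 -m creep '[{"travel":[3.42,1.56,0],"delta_rot":[0,0,0.0045],"jaw":0},{"travel":[3.42,1.56,0],"delta_rot":[0,0,0],"jaw":0},{"travel":[3.41,1.56,0],"delta_rot":[0,0,0],"jaw":0},{"travel":[0,0,4.5],"delta_rot":[0,0,0],"jaw":0},{"travel":[0,0,4.5],"delta_rot":[0,0,0],"jaw":0},{"travel":[0,0,4.65],"delta_rot":[0,0,0],"jaw":0},{"travel":[0,0,0],"delta_rot":[0,0,0],"jaw":0},{"travel":[0,0,0],"delta_rot":[0,0,0],"jaw":0}]'; python3 c.py w2
```

```text
t: 4.75
tool_pos: [0.5743, 0.1618, 0.1663]
tool_rot: [-0.001, 0.643, 0.766, -0.001]
force: [0.2, -0.6, 0.8]
width: 0.0856
gripper_force: 0.0
4.75 [0.5743 0.1618 0.1663] [[-0.173, 0.985, -0.002], [0.985, 0.173, -0.0], [0.0, -0.002, -1.0]] [ 0.22 -0.56  0.76] 0.011
cam [0.561 0.235 0.297] fwd [ 0.049 -0.286 -0.957]
```

View pics/w2.png

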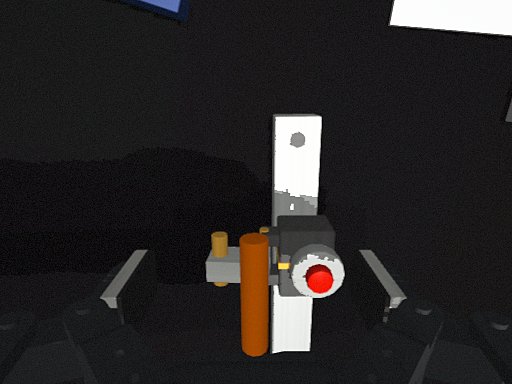

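The bar, at column 254 and rows 238–352, lies centred between the pads (columns 148–370). I'll close on it.

```bash
python3 -m creep '[{"travel":[0,0,0],"delta_rot":[0,0,0],"jaw":0.6},{"travel":[0,0,0],"delta_rot":[0,0,0],"jaw":1},{"travel":[0,0,0],"delta_rot":[0,0,0],"jaw":1},{"travel":[0,0,0],"delta_rot":[0,0,0],"jaw":1},{"travel":[0,0,0],"delta_rot":[0,0,0],"jaw":1},{"travel":[0,0,0],"delta_rot":[0,0,0],"jaw":1},{"travel":[0,0,0],"delta_rot":[0,0,0],"jaw":1},{"travel":[0,0,0],"delta_rot":[0,0,0],"jaw":1}]'
```

```text
t: 5.6
tool_pos: [0.5747, 0.1619, 0.1665]
tool_rot: [0.0, 0.642, 0.766, 0.0]
force: [-1.6, 0.7, 5.2]
width: 0.0098
gripper_force: 58.4
```

```bash
python3 -m creep '[{"travel":[0,-0.91,0.14],"delta_rot":[0,0,0],"jaw":1},{"travel":[0,-0.89,0.25],"delta_rot":[0,0,0],"jaw":1},{"travel":[0,-0.85,0.36],"delta_rot":[0,0,0],"jaw":1},{"travel":[0,-0.80,0.46],"delta_rot":[0,0,0],"jaw":1},{"travel":[0,-0.74,0.56],"delta_rot":[0,0,0],"jaw":1},{"travel":[0,-0.66,0.64],"delta_rot":[0,0,0],"jaw":1}]'
python3 -m creep '[{"travel":[0,-0.58,0.72],"delta_rot":[0,0,0],"jaw":1},{"travel":[0,-0.49,0.79],"delta_rot":[0,0,0],"jaw":1},{"travel":[0,-0.39,0.84],"delta_rot":[0,0,0],"jaw":1},{"travel":[0,-0.28,0.88],"delta_rot":[0,0,0],"jaw":1},{"travel":[0,-0.17,0.91],"delta_rot":[0,0,0],"jaw":1},{"travel":[0,-0.06,0.80],"delta_rot":[0,0,0],"jaw":1},{"travel":[0,0,0],"delta_rot":[0,0,0],"jaw":1}]'
```

```text
t: 6.2
tool_pos: [0.5286, 0.1534, 0.1428]
tool_rot: [0.002, 0.642, 0.766, 0.002]
force: [7.8, -0.8, -4.5]
width: 0.0098
gripper_force: 61.6
t: 6.9
tool_pos: [0.5075, 0.1495, 0.0912]
tool_rot: [0.0, 0.643, 0.766, -0.0]
force: [5.6, 0.4, -0.8]
width: 0.0097
gripper_force: 68.4
```

```bash
for i in 1; do python3 -m creep '[{"travel":[0,0,0.1],"delta_rot":[0,0,0],"jaw":1},{"travel":[0,0,0.05],"delta_rot":[0,0,0],"jaw":1},{"travel":[0,0,0],"delta_rot":[0,0,0],"jaw":1}]'; done
```

```text
t: 7.2
tool_pos: [0.5075, 0.1496, 0.0907]
tool_rot: [0.0, 0.643, 0.766, -0.0]
force: [5.1, -3.3, 1.2]
width: 0.0101
gripper_force: 68.8
```

```bash
python3 -m creep '[{"travel":[0,0,0.1],"delta_rot":[0,0,0],"jaw":1},{"travel":[0,0,0.1],"delta_rot":[0,0,0],"jaw":1},{"travel":[0,0,0],"delta_rot":[0,0,0],"jaw":1}]'
```

```text
t: 7.5
tool_pos: [0.5074, 0.1496, 0.089]
tool_rot: [0.0, 0.643, 0.766, -0.0]
force: [3.1, -3.6, 4.3]
width: 0.0096
gripper_force: 69.0
```

```bash
python3 -m creep '[{"travel":[0,0,0.1],"delta_rot":[0,0,0],"jaw":1},{"travel":[0,0,0.1],"delta_rot":[0,0,0],"jaw":1},{"travel":[0,0,0],"delta_rot":[0,0,0],"jaw":1}]'
python3 -m creep '[{"travel":[0,0,0.1],"delta_rot":[0,0,0],"jaw":1},{"travel":[0,0,0.1],"delta_rot":[0,0,0],"jaw":1},{"travel":[0,0,0],"delta_rot":[0,0,0],"jaw":1}]'
```

```text
t: 7.8
tool_pos: [0.5074, 0.1496, 0.0872]
tool_rot: [0.0, 0.642, 0.766, -0.0]
force: [1.6, -3.2, 5.5]
width: 0.0099
gripper_force: 69.1
t: 8.1
tool_pos: [0.5072, 0.1496, 0.085]
tool_rot: [0.0, 0.642, 0.766, -0.0]
force: [4.4, -2.9, 5.0]
width: 0.0101
gripper_force: 70.2
```

```bash
python3 c.py w3
python3 - <<'E'
from h import *
im,D=ctrl.snapshot("scene"); c=cv2.resize(im[140:240,230:360],None,fx=4,fy=4,interpolation=2); w=cv2.imread("pics/w3.png")
o=np.zeros((400,520+533,3),np.uint8); o[:,:520]=c[...,::-1]; o[:400,520:]=cv2.resize(w,(533,400)); cv2.imwrite("pics/v3.png",cv2.resize(o,(800,304)))
E
```

```text
8.1 [0.5072 0.1496 0.085 ] [[-0.174, 0.985, -0.0], [0.985, 0.174, -0.001], [-0.001, -0.0, -1.0]] [ 4.38 -2.91  4.99] 0.011
cam [0.494 0.223 0.216] fwd [ 0.051 -0.286 -0.957]
```

View pics/v3.png

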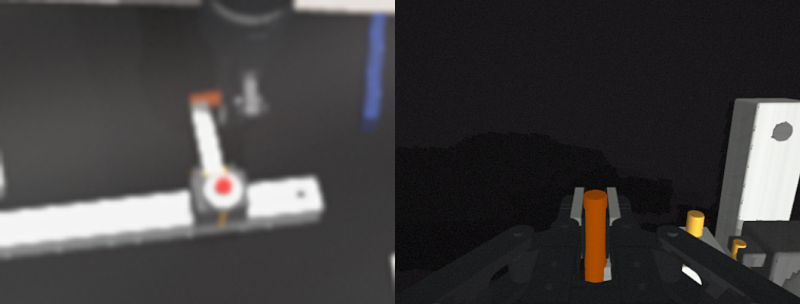

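The leaf is down. The orange bar lies between the pads at about column 595 of the composite. Next I check its height from depth.

```bash
cat > f.py <<'E'
import sys; from d import *
a=np.radians(10.4); F=np.array([[np.cos(a),np.sin(a),0],[-np.sin(a),np.cos(a),0],[0,0,1]]); Q=P@F.T
o=(r>90)&(r-b>60)&(g<140)&(g>25)&(z>.07)&(z<.2); k,l,s,_=cv2.connectedComponentsWithStats(o.astype(np.uint8)); i=1+np.argmax(s[1:,4]); q=Q[l==i]
print(len(q),np.percentile(q,[1,10,50,90,99],axis=0).round(4).tolist())
al=(Q[...,1]>.02)&(Q[...,1]<.033)&(Q[...,0]>.52)&(Q[...,0]<.6)&(z>.085)&(z<.16)&~o; print("arm",al.sum(),np.percentile(Q[al],[5,50,95],axis=0).round(4).tolist() if al.any() else 0)
E
python3 f.py w3|tail -2
```

```text
3012 [[0.5199, 0.0261, 0.096], [0.5212, 0.0319, 0.1019], [0.5254, 0.0542, 0.1043], [0.5295, 0.0731, 0.1054], [0.5308, 0.0739, 0.1062]]
arm 338 [[0.5303, 0.0247, 0.1022], [0.5729, 0.0294, 0.1033], [0.5804, 0.0327, 0.1041]]
```

```bash
python3 -m creep '[{"travel":[0,0,0],"delta_rot":[0,0,0],"jaw":0.4},{"travel":[0,0,0],"delta_rot":[0,0,0],"jaw":0.4},{"travel":[0,0,0],"delta_rot":[0,0,0],"jaw":0.4},{"travel":[0,0,0],"delta_rot":[0,0,0],"jaw":0.4},{"travel":[0,0,0],"delta_rot":[0,0,0],"jaw":0.4},{"travel":[0,0,-4],"delta_rot":[0,0,0],"jaw":0.4},{"travel":[0,0,-4],"delta_rot":[0,0,0],"jaw":0.4},{"travel":[0,0,-4],"delta_rot":[0,0,0],"jaw":0.4},{"travel":[-3,0,-4],"delta_rot":[0,0,0],"jaw":1},{"travel":[-4,0,-2],"delta_rot":[0,0,0],"jaw":1},{"travel":[0,0,0],"delta_rot":[0,0,0],"jaw":1}]'; python3 c.py w4; python3 f.py w4; python3 e.py w4|grep screw
```

```text
t: 9.3
tool_pos: [0.5222, 0.0779, 0.2686]
tool_rot: [0.003, 0.644, 0.765, 0.002]
force: [-0.1, 0.8, 0.9]
width: 0.0079
gripper_force: 0.0
9.3 [0.5222 0.0779 0.2686] [[-0.17, 0.985, 0.007], [0.985, 0.17, -0.001], [-0.002, 0.007, -1.0]] [-0.09  0.81  0.87] 0.011
cam [0.508 0.152 0.399] fwd [ 0.057 -0.287 -0.956]
bright 2639 [597.5 191.1] [29.9 71.3] 10.35 z 0.0835
bright 3813 [625.8  38. ] [ 30.5 162. ] 10.56 z 0.0834
stoptop 1175 [610.5 139.4] [34.2 45.1] 9.63 z 0.1134
red 234 [0.6159 0.1404 0.1332]
orange 777 [508.4 140.7] [11.2 52.8] 9.91 z 0.1046
yellowish 817 [508.3 140.6] [11.4 53. ] 9.88 z 0.1045
yellowish 147 [570.4 145.9] [ 9.2 13.1] 11.32 z 0.0766
yellowish 61 [585.8 147.2] [10.5 12.6] 10.22 z 0.1019
yellowish 285 [617.7 140.5] [14.7 18.2] 87.0 z 0.1331
yellowish 50 [597.6 136.8] [7.8 4.3] 4.75 z 0.1139
yellowish 35 [542.8 133.9] [ 6.5 77.7] 67.68 z 0.0768
yellowish 54 [590.6 119.4] [10.7 16.8] 7.27 z 0.1013
[[0.5008, 0.1158, 0.1006], [0.5087, 0.1422, 0.1046], [0.6132, 0.1659, 0.1341]]
255 [[0.5197, 0.0205, 0.1006], [0.5201, 0.026, 0.1021], [0.5214, 0.0486, 0.1038], [0.5228, 0.0683, 0.1052], [0.5234, 0.073, 0.1062]]
arm 1259 [[0.5271, 0.0207, 0.1023], [0.5627, 0.0266, 0.1035], [0.5963, 0.0323, 0.105]]
screw [[0.53, 0.035, 0.0989], [0.5306, 0.0539, 0.1015], [0.5312, 0.0723, 0.1036]]
```

View pics/w4.png

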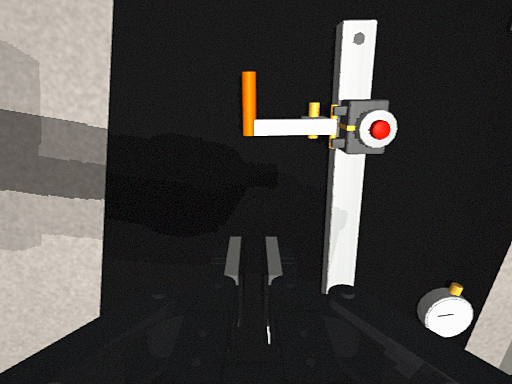

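```bash
python3 -m creep '[{"travel":[-4.3,-0.4,0],"delta_rot":[0,0,0],"jaw":1},{"travel":[-4.3,-0.4,0],"delta_rot":[0,0,0],"jaw":1},{"travel":[-4.3,-0.4,0],"delta_rot":[0,0,0],"jaw":1},{"travel":[-4.3,-0.4,0],"delta_rot":[0,0,0],"jaw":1},{"travel":[0,0,4.5],"delta_rot":[0,0,0],"jaw":1},{"travel":[0,0,4.5],"delta_rot":[0,0,0],"jaw":1},{"travel":[0,0,4.5],"delta_rot":[0,0,0],"jaw":1},{"travel":[0,0,3.5],"delta_rot":[0,0,0],"jaw":1},{"travel":[0,0,2],"delta_rot":[0,0,0],"jaw":1},{"travel":[0,0,0],"delta_rot":[0,0,0],"jaw":1},{"travel":[0,0,0],"delta_rot":[0,0,0],"jaw":1}]'; python3 c.py w5
```

```text
t: 10.45
tool_pos: [0.5327, -0.0897, 0.0736]
tool_rot: [-0.001, 0.642, 0.767, -0.0]
force: [-0.3, 0.7, 0.4]
width: 0.0001
gripper_force: 0.0
10.45 [ 0.5327 -0.0897  0.0736] [[-0.176, 0.984, -0.003], [0.984, 0.176, 0.001], [0.002, -0.002, -1.0]] [-0.25  0.68  0.41] 0.011
cam [ 0.519 -0.016  0.205] fwd [ 0.049 -0.284 -0.958]
```

View pics/w5.png

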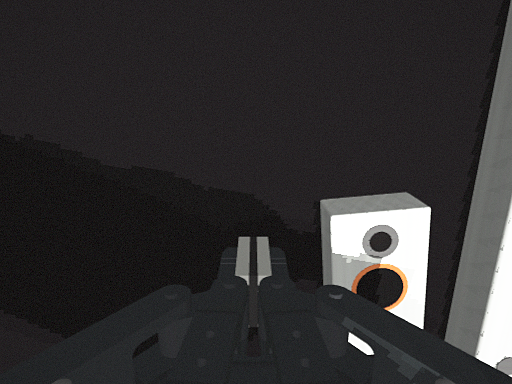

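The block is to the right of the closed fingers: its near face is at about column 325 and the fingertips are at (253,250). I'll raise the tool slightly, then push towards the fence.

```bash
python3 -m creep '[{"travel":[-0.5,0,-0.4],"delta_rot":[0,0,0],"jaw":1},{"travel":[0,0.6,0],"delta_rot":[0,0,0],"jaw":1},{"travel":[0,0.4,0],"delta_rot":[0,0,0],"jaw":1},{"travel":[0,0.4,0],"delta_rot":[0,0,0],"jaw":1},{"travel":[0,0.4,0],"delta_rot":[0,0,0],"jaw":1}]'
python3 -m creep '[{"travel":[0,0.4,0],"delta_rot":[0,0,0],"jaw":1},{"travel":[0,0.4,0],"delta_rot":[0,0,0],"jaw":1},{"travel":[0,0,0],"delta_rot":[0,0,0],"jaw":1}]'
```

```text
t: 11.0
tool_pos: [0.5529, -0.0928, 0.079]
tool_rot: [0.0, 0.642, 0.766, 0.0]
force: [-0.6, 0.1, 0.1]
width: -0.0002
gripper_force: 0.0
t: 11.3
tool_pos: [0.5599, -0.0912, 0.0787]
tool_rot: [-0.001, 0.642, 0.766, -0.0]
force: [-1.9, 0.1, 0.2]
width: 0.0004
gripper_force: 1.3
```

```bash
python3 -m creep '[{"travel":[0,0.3,0],"delta_rot":[0,0,0],"jaw":1},{"travel":[0,0.3,0],"delta_rot":[0,0,0],"jaw":1},{"travel":[0,0.3,0],"delta_rot":[0,0,0],"jaw":1},{"travel":[0,0.3,0],"delta_rot":[0,0,0],"jaw":1},{"travel":[0,0,0],"delta_rot":[0,0,0],"jaw":1}]'
python3 - <<'E'
from h import *
im,D=ctrl.snapshot("top"); P=cloud("top",D); z=P[...,2]
m=(im.min(-1)>110)&(abs(z-.082)<.006)&(P[...,0]>.5)&(P[...,0]<.7)&(P[...,1]>-.2)&(P[...,1]<.26)
cv2.imwrite("pics/t5.png",cv2.resize(im[150:250,180:320],None,fx=5,fy=5)[...,::-1])
k,l,s,_=cv2.connectedComponentsWithStats(m.astype(np.uint8))
for i in range(1,k):
    if s[i,4]>60:
        c=cv2.minAreaRect((P[l==i][:,:2]*1000).astype(np.float32));print(np.round(c[0],1),np.round(c[1],1),round(c[2],2))
E
```

```text
t: 11.8
tool_pos: [0.5731, -0.0894, 0.079]
tool_rot: [0.0, 0.642, 0.766, 0.0]
force: [-0.5, -0.2, -0.5]
width: -0.0001
gripper_force: 0.3
[628.5  24.5] [ 30.4 182.9] 10.39
[597.5 193.2] [29.8 65.4] 10.9
```

```bash
python3 -m creep '[{"travel":[0,0.15,0],"delta_rot":[0,0,0],"jaw":1},{"travel":[0,0.15,0],"delta_rot":[0,0,0],"jaw":1},{"travel":[0,0.1,0],"delta_rot":[0,0,0],"jaw":1}]';python3 -m creep '[{"travel":[0,0.1,0],"delta_rot":[0,0,0],"jaw":1},{"travel":[0,0.1,0],"delta_rot":[0,0,0],"jaw":1}]';  python3 -m creep '[{"travel":[0,0.1,0],"delta_rot":[0,0,0],"jaw":1},{"travel":[0,0.1,0],"delta_rot":[0,0,0],"jaw":1}]'; python3 -m creep '[{"travel":[0,0.05,0],"delta_rot":[0,0,0],"jaw":1},{"travel":[0,0,0],"delta_rot":[0,0,0],"jaw":1}]'
```

```text
t: 12.15
tool_pos: [0.5758, -0.0888, 0.079]
tool_rot: [-0.0, 0.642, 0.766, -0.0]
force: [-4.4, -0.2, 1.0]
width: -0.0001
gripper_force: 2.0
t: 12.35
tool_pos: [0.5779, -0.0884, 0.079]
tool_rot: [-0.0, 0.642, 0.766, -0.0]
force: [-4.2, -0.6, 2.7]
width: 0.0003
gripper_force: 2.1
t: 12.55
tool_pos: [0.5799, -0.0881, 0.079]
tool_rot: [-0.0, 0.642, 0.766, -0.0]
force: [-7.0, -2.6, 3.6]
width: 0.0001
gripper_force: 3.4
t: 12.75
tool_pos: [0.5799, -0.0881, 0.079]
tool_rot: [-0.0, 0.642, 0.766, -0.001]
force: [-5.9, -1.5, 3.6]
width: -0.0002
gripper_force: 3.2
```

```bash
python3 -m creep '[{"travel":[0,0.05,0],"delta_rot":[0,0,0],"jaw":1},{"travel":[0,0.05,0],"delta_rot":[0,0,0],"jaw":1}]'; python3 c.py w6
python3 - <<'E'
import sys; sys.argv=["","w6"]
from d import *
E
cat > g.py <<'E'
import sys; from d import *
a=np.radians(10.4); F=np.array([[np.cos(a),np.sin(a),0],[-np.sin(a),np.cos(a),0],[0,0,1]]); Q=P@F.T
m=(im.min(-1)>60)&(abs(z-.082)<.0025)&(Q[...,0]>.53)&(Q[...,0]<.6065)
X=Q[m]; ymax=np.percentile(X[:,1],99.5); print("n",len(X),"y+ end",ymax.round(4))
# lateral edges vs y
for nm,p in(("left",1),("right",99)):
    pts=[]
    for y0 in np.arange(X[:,1].min(),ymax-.004,.004):
        s=X[(X[:,1]>=y0)&(X[:,1]<y0+.004)]
        if len(s)>10: pts.append((y0+.002,np.percentile(s[:,0],p)))
    pts=np.array(pts); print(nm,(pts*1000).round(1).tolist(),"deg vs fence",np.degrees(np.polyfit(pts[:,0],pts[:,1],1)[0]).round(2))
E
python3 g.py w6|tail -3
```

```text
t: 12.95
tool_pos: [0.58, -0.088, 0.0789]
tool_rot: [-0.001, 0.643, 0.766, -0.001]
force: [-9.0, -2.1, 6.8]
width: 0.0001
gripper_force: 4.9
12.95 [ 0.58   -0.088   0.0789] [[-0.174, 0.985, -0.003], [0.985, 0.174, -0.001], [-0.0, -0.003, -1.0]] [-8.98 -2.06  6.76] 0.011
cam [ 0.567 -0.014  0.21 ] fwd [ 0.048 -0.286 -0.957]
bright 24421 [640.3 -40.1] [ 31.  137.2] 10.31 z 0.0834
bright 6679 [611. -73.] [40.5 51.4] 10.4 z 0.0814
red 0 [nan nan nan]
yellowish 488 [597.2 -50.6] [23.8 91.4] 25.39 z 0.0816
bright 6679 [611. -73.] [40.5 51.4] 10.4 z 0.0814
red 0 [nan nan nan]
yellowish 488 [597.2 -50.6] [23.8 91.4] 25.39 z 0.0816
  return _methods._mean(a, axis=axis, dtype=dtype,
  ret = um.true_divide(
Traceback (most recent call last):
  File "d.py", line 19, in <module>
    X=P[o&(z>.1)]; print(np.percentile(X,[2,50,98],axis=0).round(4).tolist())
                         ~~~~~~~~~~~~~^^^^^^^^^^^^^^^^^^^^
IndexError: index -1 is out of bounds for axis 0 with size 0
  return _methods._mean(a, axis=axis, dtype=dtype,
  ret = um.true_divide(
Traceback (most recent call last):
  File "g.py", line 1, in <module>
    import sys; from d import *
                ^^^^^^^^^^^^^^^
  File "d.py", line 19, in <module>
    X=P[o&(z>.1)]; print(np.percentile(X,[2,50,98],axis=0).round(4).tolist())
                         ~~~~~~~~~~~~~^^^^^^^^^^^^^^^^^^^^
IndexError: index -1 is out of bounds for axis 0 with size 0
```

View pics/w6.png

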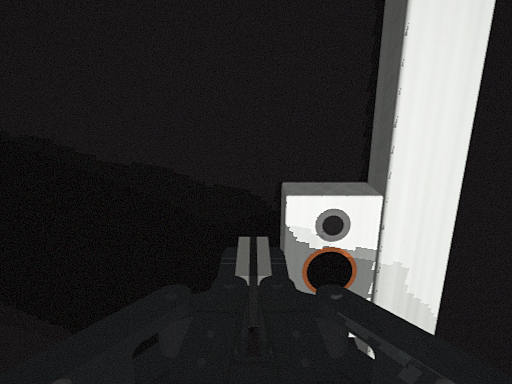

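The block is flush: its yaw of 10.4° matches the fence, and it shows at columns 285–383. I'll go round to its -y end.

```bash
python3 -m creep '[{"travel":[0,-0.7,0],"delta_rot":[0,0,0],"jaw":1},{"travel":[0,-1.3,0],"delta_rot":[0,0,0],"jaw":1},{"travel":[-3,0,0],"delta_rot":[0,0,0],"jaw":1},{"travel":[-2.9,0,0],"delta_rot":[0,0,0],"jaw":1},{"travel":[0,2.6,0],"delta_rot":[0,0,0],"jaw":1},{"travel":[0,2.6,0],"delta_rot":[0,0,0],"jaw":1},{"travel":[0,0,0],"delta_rot":[0,0,0],"jaw":1},{"travel":[0,0,0],"delta_rot":[0,0,0],"jaw":1}]'
python3 - <<'E'
from h import *
t,r,s=tool(); a=np.radians(10.4); F=np.array([[np.cos(a),np.sin(a),0],[-np.sin(a),np.cos(a),0],[0,0,1]]); print((F@t*1000).round(1),r.as_matrix().round(4).tolist())
E
```

```text
t: 13.8
tool_pos: [0.6241, -0.1401, 0.0788]
tool_rot: [0.001, 0.642, 0.767, 0.001]
force: [0.2, 0.3, 0.2]
width: -0.0003
gripper_force: 0.0
[ 588.6 -250.5   78.8] [[-0.1752, 0.9845, 0.0014], [0.9845, 0.1752, 0.0001], [-0.0001, 0.0014, -1.0]]
```

```bash
python3 -m creep '[{"travel":[0.6,0,0],"delta_rot":[0,0,0],"jaw":1},{"travel":[0.4,0,0],"delta_rot":[0,0,0],"jaw":1},{"travel":[0.2,0,0],"delta_rot":[0,0,0],"jaw":1},{"travel":[0.2,0,0],"delta_rot":[0,0,0],"jaw":1},{"travel":[0.3,0,0],"delta_rot":[0,0,0],"jaw":1},{"travel":[0.4,0,0],"delta_rot":[0,0,0],"jaw":1},{"travel":[0.4,0,0],"delta_rot":[0,0,0],"jaw":1},{"travel":[0.4,0,0],"delta_rot":[0,0,0],"jaw":1},{"travel":[0.4,0,0],"delta_rot":[0,0,0],"jaw":1},{"travel":[0.4,0,0],"delta_rot":[0,0,0],"jaw":1},{"travel":[0.4,0,0],"delta_rot":[0,0,0],"jaw":1},{"travel":[0.4,0,0],"delta_rot":[0,0,0],"jaw":1}]'; python3 -m creep '[{"travel":[0.4,0,0],"delta_rot":[0,0,0],"jaw":1},{"travel":[0.4,0,0],"delta_rot":[0,0,0],"jaw":1},{"travel":[0.4,0,0],"delta_rot":[0,0,0],"jaw":1},{"travel":[0.4,0,0],"delta_rot":[0,0,0],"jaw":1},{"travel":[0.4,0,0],"delta_rot":[0,0,0],"jaw":1},{"travel":[0.4,0,0],"delta_rot":[0,0,0],"jaw":1},{"travel":[0.4,0,0],"delta_rot":[0,0,0],"jaw":1},{"travel":[0.4,0,0],"delta_rot":[0,0,0],"jaw":1},{"travel":[0.4,0,0],"delta_rot":[0,0,0],"jaw":1},{"travel":[0.4,0,0],"delta_rot":[0,0,0],"jaw":1},{"travel":[0.4,0,0],"delta_rot":[0,0,0],"jaw":1},{"travel":[0.4,0,0],"delta_rot":[0,0,0],"jaw":1}]'
cat > tl.py <<'E'
from h import *
t,r,s=tool(); a=np.radians(10.4); F=np.array([[np.cos(a),np.sin(a),0],[-np.sin(a),np.cos(a),0],[0,0,1]]); print(round(s["t"],2),(F@t*1000).round(1),"forceF",(F@np.array(s["force"])).round(2),"xdir",(F@r.as_matrix()[:,0]).round(4))
E
python3 tl.py; python3 c.py w7 >/dev/null; python3 d.py w7 2>/dev/null|grep bright
```

```text
t: 15.0
tool_pos: [0.615, -0.0961, 0.079]
tool_rot: [0.0, 0.643, 0.766, -0.001]
force: [-1.6, -4.6, 1.0]
width: -0.0004
gripper_force: 2.4
t: 16.2
tool_pos: [0.6064, -0.049, 0.079]
tool_rot: [0.0, 0.643, 0.766, -0.001]
force: [-2.5, -6.0, 1.2]
width: 0.0
gripper_force: 2.7
16.2 [ 587.6 -157.7   79. ] forceF [-3.51 -5.49  1.15] xdir [ 0.0063  1.     -0.0014]
bright 35789 [612.6  -1. ] [ 70.  117.7] 10.12 z 0.0829
```

```bash
python3 -m creep '[{"travel":[0.4,-0.005,0],"delta_rot":[0,0,0],"jaw":1},{"travel":[0.4,-0.005,0],"delta_rot":[0,0,0],"jaw":1},{"travel":[0.4,-0.005,0],"delta_rot":[0,0,0],"jaw":1},{"travel":[0.4,-0.005,0],"delta_rot":[0,0,0],"jaw":1},{"travel":[0.4,-0.005,0],"delta_rot":[0,0,0],"jaw":1},{"travel":[0.4,-0.005,0],"delta_rot":[0,0,0],"jaw":1},{"travel":[0.4,-0.005,0],"delta_rot":[0,0,0],"jaw":1},{"travel":[0.4,-0.005,0],"delta_rot":[0,0,0],"jaw":1},{"travel":[0.4,-0.005,0],"delta_rot":[0,0,0],"jaw":1},{"travel":[0.4,-0.005,0],"delta_rot":[0,0,0],"jaw":1},{"travel":[0.4,-0.005,0],"delta_rot":[0,0,0],"jaw":1},{"travel":[0.4,-0.005,0],"delta_rot":[0,0,0],"jaw":1}]'; python3 -m creep '[{"travel":[0.4,0,0],"delta_rot":[0,0,0],"jaw":1},{"travel":[0.4,0,0],"delta_rot":[0,0,0],"jaw":1},{"travel":[0.4,0,0],"delta_rot":[0,0,0],"jaw":1},{"travel":[0.2,0,0],"delta_rot":[0,0,0],"jaw":1},{"travel":[0,0,0],"delta_rot":[0,0,0],"jaw":1}]'
python3 tl.py; python3 c.py w8 >/dev/null; sed -i 's/from d import \*/\ntry: from d import *\nexcept IndexError: pass/' g.py; cp d.py d0.py; sed -i '$d' d.py
cat > g.py <<'E'
import sys; from d import *
a=np.radians(10.4); F=np.array([[np.cos(a),np.sin(a),0],[-np.sin(a),np.cos(a),0],[0,0,1]]); Q=P@F.T
m=(im.min(-1)>60)&(abs(z-.082)<.0025)&(Q[...,0]>.55)&(Q[...,0]<.606)&(Q[...,1]<.015)
k,l,s,_=cv2.connectedComponentsWithStats(m.astype(np.uint8)); m=l==1+np.argmax(s[1:,4])
X=Q[m]; print("n",len(X),"y",np.percentile(X[:,1],[1,99.5]).round(4)); pts=[]
for y0 in np.arange(X[:,1].min(),X[:,1].max()-.003,.003):
    s=X[(X[:,1]>=y0)&(X[:,1]<y0+.003)]
    if len(s)>30: pts.append((y0+.0015,np.percentile(s[:,0],1)))
pts=np.array(pts); print("left edge mm",(pts*1000).round(1).tolist())
E
python3 g.py w8|tail -2
```

```text
t: 17.45
tool_pos: [0.5977, -0.0015, 0.079]
tool_rot: [-0.0, 0.642, 0.766, -0.0]
force: [-0.9, -5.2, 0.6]
width: 0.0001
gripper_force: 2.2
t: 17.95
tool_pos: [0.5952, 0.0126, 0.079]
tool_rot: [-0.0, 0.642, 0.766, -0.0]
force: [-1.8, -2.8, 1.1]
width: 0.0002
gripper_force: 1.6
17.95 [587.7 -95.   79. ] forceF [-2.31 -2.45  1.14] xdir [5.6e-03 1.0e+00 3.0e-04]
n 14597 y [-0.0829 -0.0136]
left edge mm [[-82.5, 568.2], [-79.5, 568.2], [-76.5, 568.0], [-73.5, 568.0], [-70.5, 567.9], [-67.5, 568.0], [-64.5, 567.8], [-61.5, 568.1], [-58.5, 568.0], [-55.5, 567.7], [-52.5, 567.9], [-49.5, 567.7], [-46.5, 567.7], [-43.5, 568.0], [-40.5, 567.8], [-37.5, 568.1], [-34.5, 568.0], [-31.5, 568.1], [-28.5, 568.0], [-25.5, 567.9], [-22.5, 568.1], [-19.5, 568.0], [-16.5, 568.1]]
  return _methods._mean(a, axis=axis, dtype=dtype,
  ret = um.true_divide(
```

View pics/w8.png

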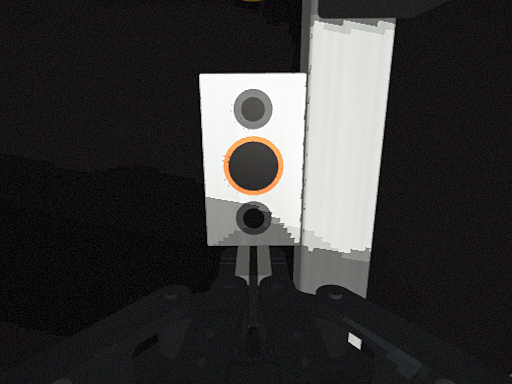

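The block is flush on the fence at columns 203–305, with its far end at row 73. Now the slow approach to the screw.

```bash
python3 -m creep '[{"travel":[0.2,0,0],"delta_rot":[0,0,0],"jaw":1},{"travel":[0.2,0,0],"delta_rot":[0,0,0],"jaw":1},{"travel":[0.2,0,0],"delta_rot":[0,0,0],"jaw":1},{"travel":[0.2,0,0],"delta_rot":[0,0,0],"jaw":1},{"travel":[0.2,0,0],"delta_rot":[0,0,0],"jaw":1},{"travel":[0.05,0,0],"delta_rot":[0,0,0],"jaw":1},{"travel":[0.05,0,0],"delta_rot":[0,0,0],"jaw":1},{"travel":[0.05,0,0],"delta_rot":[0,0,0],"jaw":1},{"travel":[0.05,0,0],"delta_rot":[0,0,0],"jaw":1}]'; python3 tl.py
python3 -m creep '[{"travel":[0.05,0,0],"delta_rot":[0,0,0],"jaw":1},{"travel":[0.05,0,0],"delta_rot":[0,0,0],"jaw":1},{"travel":[0.05,0,0],"delta_rot":[0,0,0],"jaw":1},{"travel":[0.05,0,0],"delta_rot":[0,0,0],"jaw":1}]'; python3 tl.py
```

```text
t: 18.9
tool_pos: [0.5933, 0.0235, 0.079]
tool_rot: [0.0, 0.643, 0.766, -0.001]
force: [-1.6, -5.5, 0.8]
width: -0.0002
gripper_force: 2.7
18.9 [587.8 -84.   79. ] forceF [-2.52 -5.15  0.81] xdir [ 0.0065  1.     -0.0011]
t: 19.3
tool_pos: [0.593, 0.0254, 0.079]
tool_rot: [0.0, 0.643, 0.766, -0.001]
force: [-1.4, -6.3, 1.4]
width: -0.0
gripper_force: 2.7
19.3 [587.8 -82.   79. ] forceF [-2.51 -5.96  1.41] xdir [ 0.0065  1.     -0.0011]
```

```bash
python3 -m creep '[{"travel":[0.05,-0.002,0],"delta_rot":[0,0,0],"jaw":1},{"travel":[0.05,-0.002,0],"delta_rot":[0,0,0],"jaw":1},{"travel":[0.05,-0.002,0],"delta_rot":[0,0,0],"jaw":1},{"travel":[0.05,-0.002,0],"delta_rot":[0,0,0],"jaw":1},{"travel":[0.05,0,0],"delta_rot":[0,0,0],"jaw":1}]'; python3 tl.py
```

```text
t: 19.8
tool_pos: [0.5925, 0.028, 0.079]
tool_rot: [0.0, 0.643, 0.766, -0.001]
force: [-1.6, -5.7, 0.8]
width: 0.0003
gripper_force: 2.6
19.8 [587.8 -79.5  79. ] forceF [-2.64 -5.34  0.82] xdir [ 6.4e-03  1.0e+00 -9.0e-04]
```

```bash
python3 -m creep '[{"travel":[0.05,-0.002,0],"delta_rot":[0,0,0],"jaw":1},{"travel":[0.05,-0.002,0],"delta_rot":[0,0,0],"jaw":1},{"travel":[0.05,-0.002,0],"delta_rot":[0,0,0],"jaw":1},{"travel":[0.05,-0.002,0],"delta_rot":[0,0,0],"jaw":1}]'; python3 tl.py
```

```text
t: 20.2
tool_pos: [0.5921, 0.03, 0.079]
tool_rot: [0.0, 0.643, 0.766, -0.0]
force: [-1.7, -6.1, 0.9]
width: -0.0001
gripper_force: 2.5
20.2 [587.8 -77.4  79. ] forceF [-2.72 -5.66  0.9 ] xdir [ 6.4e-03  1.0e+00 -8.0e-04]
```

```bash
python3 -m creep '[{"travel":[0.05,0,0],"delta_rot":[0,0,0],"jaw":1},{"travel":[0.05,0,0],"delta_rot":[0,0,0],"jaw":1},{"travel":[0.05,0,0],"delta_rot":[0,0,0],"jaw":1}]'; python3 tl.py
```

```text
t: 20.5
tool_pos: [0.5919, 0.0314, 0.079]
tool_rot: [0.0, 0.643, 0.766, -0.0]
force: [-1.7, -5.7, 0.2]
width: -0.0002
gripper_force: 2.5
20.5 [587.8 -75.9  79. ] forceF [-2.67 -5.34  0.23] xdir [ 6.4e-03  1.0e+00 -8.0e-04]
```

```bash
python3 -m creep '[{"travel":[0.05,0,0],"delta_rot":[0,0,0],"jaw":1},{"travel":[0.05,-0.002,0],"delta_rot":[0,0,0],"jaw":1},{"travel":[0.05,0,0],"delta_rot":[0,0,0],"jaw":1},{"travel":[0.04,0,0],"delta_rot":[0,0,0],"jaw":1}]'; python3 tl.py
```

```text
t: 20.9
tool_pos: [0.5915, 0.0334, 0.079]
tool_rot: [0.0, 0.643, 0.766, -0.0]
force: [-1.4, -4.7, 1.3]
width: 0.0001
gripper_force: 2.5
20.9 [587.8 -74.   79. ] forceF [-2.19 -4.36  1.31] xdir [ 6.4e-03  1.0e+00 -8.0e-04]
```

```bash
python3 -m creep '[{"travel":[0.05,0,0],"delta_rot":[0,0,0],"jaw":1},{"travel":[0.05,-0.002,0],"delta_rot":[0,0,0],"jaw":1},{"travel":[0.04,0,0],"delta_rot":[0,0,0],"jaw":1}]'; python3 tl.py
```

```text
t: 21.2
tool_pos: [0.5913, 0.0347, 0.079]
tool_rot: [0.0, 0.643, 0.766, -0.0]
force: [-1.1, -5.6, 1.4]
width: -0.0
gripper_force: 2.5
21.2 [587.8 -72.6  79. ] forceF [-2.13 -5.29  1.38] xdir [ 6.4e-03  1.0e+00 -8.0e-04]
```

```bash
python3 -m creep '[{"travel":[0.05,0,0],"delta_rot":[0,0,0],"jaw":1},{"travel":[0.05,-0.002,0],"delta_rot":[0,0,0],"jaw":1},{"travel":[0.04,0,0],"delta_rot":[0,0,0],"jaw":1}]'; python3 tl.py
```

```text
t: 21.5
tool_pos: [0.591, 0.0361, 0.079]
tool_rot: [0.0, 0.643, 0.766, -0.0]
force: [-1.7, -4.9, 0.8]
width: 0.0
gripper_force: 2.4
21.5 [587.8 -71.2  79. ] forceF [-2.53 -4.49  0.75] xdir [ 6.4e-03  1.0e+00 -7.0e-04]
```

```bash
python3 -m creep '[{"travel":[0.05,0,0],"delta_rot":[0,0,0],"jaw":1},{"travel":[0.05,-0.002,0],"delta_rot":[0,0,0],"jaw":1},{"travel":[0.04,0,0],"delta_rot":[0,0,0],"jaw":1}]'; python3 tl.py
```

```text
t: 21.8
tool_pos: [0.5907, 0.0375, 0.079]
tool_rot: [0.0, 0.643, 0.766, -0.0]
force: [-1.4, -5.8, 1.1]
width: 0.0002
gripper_force: 2.4
21.8 [587.8 -69.8  79. ] forceF [-2.39 -5.47  1.15] xdir [ 6.4e-03  1.0e+00 -7.0e-04]
```

```bash
python3 -m creep '[{"travel":[0.05,0,0],"delta_rot":[0,0,0],"jaw":1},{"travel":[0.05,-0.002,0],"delta_rot":[0,0,0],"jaw":1},{"travel":[0.03,0,0],"delta_rot":[0,0,0],"jaw":1}]'; python3 tl.py
```

```text
t: 22.1
tool_pos: [0.5906, 0.0386, 0.079]
tool_rot: [0.0, 0.643, 0.766, -0.001]
force: [-1.5, -6.2, 0.3]
width: -0.0
gripper_force: 3.0
22.1 [587.8 -68.7  79. ] forceF [-2.59 -5.82  0.29] xdir [ 0.0065  1.     -0.0013]
```

```bash
python3 -m creep '[{"travel":[0.05,0,0],"delta_rot":[0,0,0],"jaw":1},{"travel":[0.05,-0.002,0],"delta_rot":[0,0,0],"jaw":1}]'; python3 tl.py
```

```text
t: 22.3
tool_pos: [0.5906, 0.0386, 0.079]
tool_rot: [0.001, 0.643, 0.766, -0.001]
force: [-1.1, -9.1, -0.3]
width: -0.0001
gripper_force: 4.4
22.3 [587.8 -68.6  79. ] forceF [-2.71 -8.77 -0.32] xdir [ 0.007   1.     -0.0034]
```

```bash
python3 -m creep '[{"travel":[0.05,-0.002,0],"delta_rot":[0,0,0],"jaw":1},{"travel":[0.04,-0.002,0],"delta_rot":[0,0,0],"jaw":1},{"travel":[0,0,0],"delta_rot":[0,0,0],"jaw":1}]'; python3 tl.py
```

```text
t: 22.6
tool_pos: [0.5905, 0.0387, 0.079]
tool_rot: [0.002, 0.643, 0.766, -0.002]
force: [-1.3, -10.5, -0.3]
width: 0.0002
gripper_force: 5.1
22.6 [587.8 -68.5  79. ] forceF [ -3.19 -10.09  -0.28] xdir [ 0.0076  1.     -0.0049]
```

```bash
python3 -m creep '[{"travel":[0.05,-0.002,0],"delta_rot":[0,0,0],"jaw":1},{"travel":[0.05,-0.002,0],"delta_rot":[0,0,0],"jaw":1},{"travel":[0,0,0],"delta_rot":[0,0,0],"jaw":1},{"travel":[0,0,0],"delta_rot":[0,0,0],"jaw":1}]'; python3 tl.py
```

```text
t: 23.0
tool_pos: [0.5905, 0.0387, 0.0791]
tool_rot: [0.002, 0.643, 0.766, -0.002]
force: [-0.6, -12.5, -0.5]
width: -0.0
gripper_force: 6.3
23.0 [587.8 -68.5  79.1] forceF [ -2.8  -12.18  -0.52] xdir [ 0.0082  0.9999 -0.0068]
```

```bash
python3 -m creep '[{"travel":[0.06,-0.002,0],"delta_rot":[0,0,0],"jaw":1},{"travel":[0,0,0],"delta_rot":[0,0,0],"jaw":1},{"travel":[0,0,0],"delta_rot":[0,0,0],"jaw":1},{"travel":[0,0,0],"delta_rot":[0,0,0],"jaw":1}]'; python3 tl.py; python3 -m creep '[{"travel":[0,0,0],"delta_rot":[0,0,0],"jaw":1},{"travel":[0,0,0],"delta_rot":[0,0,0],"jaw":1},{"travel":[0,0,0],"delta_rot":[0,0,0],"jaw":1},{"travel":[0,0,0],"delta_rot":[0,0,0],"jaw":1},{"travel":[0,0,0],"delta_rot":[0,0,0],"jaw":1},{"travel":[0,0,0],"delta_rot":[0,0,0],"jaw":1},{"travel":[0,0,0],"delta_rot":[0,0,0],"jaw":1},{"travel":[0,0,0],"delta_rot":[0,0,0],"jaw":1}]'; python3 tl.py
```

```text
t: 23.4
tool_pos: [0.5905, 0.0388, 0.0791]
tool_rot: [0.003, 0.643, 0.766, -0.003]
force: [-0.5, -14.8, -0.1]
width: 0.0
gripper_force: 7.0
23.4 [587.8 -68.4  79.1] forceF [ -3.13 -14.48  -0.07] xdir [ 0.0085  0.9999 -0.0079]
t: 24.2
tool_pos: [0.5905, 0.0388, 0.0791]
tool_rot: [0.003, 0.643, 0.766, -0.003]
force: [0.1, -14.5, -0.8]
width: 0.0001
gripper_force: 7.0
24.2 [587.8 -68.5  79.1] forceF [ -2.5  -14.28  -0.81] xdir [ 0.0086  0.9999 -0.0079]
```

```bash
python3 -m creep '[{"travel":[-0.2,-0.02,0],"delta_rot":[0,0,0],"jaw":1},{"travel":[-0.3,-0.03,0],"delta_rot":[0,0,0],"jaw":1},{"travel":[-1,0,0],"delta_rot":[0,0,0],"jaw":1},{"travel":[-1.5,0,0],"delta_rot":[0,0,0],"jaw":1},{"travel":[0,0,-3],"delta_rot":[0,0,0],"jaw":1},{"travel":[0,0,-4.5],"delta_rot":[0,0,0],"jaw":1},{"travel":[0,0,-4.5],"delta_rot":[0,0,0],"jaw":1},{"travel":[0,-3,0],"delta_rot":[0,0,0],"jaw":0.4},{"travel":[0,-3,0],"delta_rot":[0,0,0],"jaw":0.4},{"travel":[0,0,0],"delta_rot":[0,0,0],"jaw":0.4},{"travel":[0,0,0],"delta_rot":[0,0,0],"jaw":0.4}]'; python3 tl.py; python3 c.py w9 >/dev/null; python3 f.py w9 2>/dev/null|tail -2;python3 g.py w9 2>/dev/null|tail -2
```

```text
t: 25.3
tool_pos: [0.5358, 0.002, 0.1995]
tool_rot: [0.0, 0.643, 0.766, 0.001]
force: [-0.3, 0.9, -0.5]
width: 0.0512
gripper_force: 0.0
25.3 [527.4 -94.7 199.5] forceF [-0.17  0.9  -0.55] xdir [6.7e-03 1.0e+00 3.0e-04]
255 [[0.5199, 0.0195, 0.0969], [0.5201, 0.0202, 0.1018], [0.5226, 0.0264, 0.1039], [0.5292, 0.0327, 0.1053], [0.5296, 0.0339, 0.1065]]
arm 2844 [[0.5274, 0.0206, 0.1023], [0.5627, 0.0266, 0.1035], [0.5962, 0.0323, 0.105]]
n 5279 y [-0.0556  0.0124]
left edge mm [[-55.0, 567.7], [-52.0, 567.5], [-49.0, 567.9], [-46.0, 567.8], [-43.0, 567.9], [-40.0, 567.6], [-37.0, 567.5], [-34.0, 567.6], [-31.0, 568.0], [-28.0, 568.0], [-25.0, 567.7], [-22.0, 567.6], [-19.0, 567.5], [-16.0, 567.4], [-13.0, 568.0], [-10.0, 567.7], [-7.0, 567.7], [-4.0, 567.7], [-1.0, 567.6], [2.0, 567.9], [5.0, 568.2], [8.0, 567.7], [11.0, 567.5]]
```

View pics/w9.png

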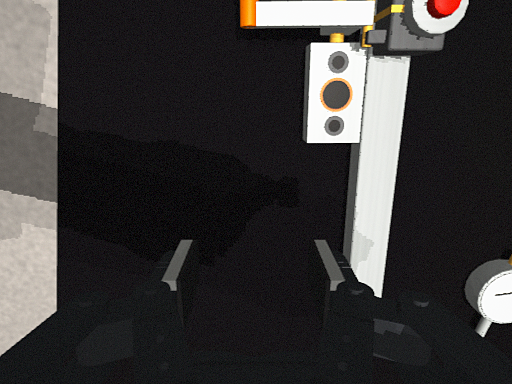

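The block sits flush with its end on the screw at (337,38), and the leaf is still down. Now I go to the bar.

```bash
python3 -m creep '[{"travel":[4,-0.1,0],"delta_rot":[0,0,0],"jaw":0.4},{"travel":[4,-0.1,0],"delta_rot":[0,0,0],"jaw":0.4},{"travel":[4,-0.1,0],"delta_rot":[0,0,0],"jaw":0.4},{"travel":[3.04,0,0],"delta_rot":[0,0,0],"jaw":0.4},{"travel":[0,0,3.75],"delta_rot":[0,0,0],"jaw":0.4},{"travel":[0,0,3.5],"delta_rot":[0,0,0],"jaw":0.4},{"travel":[0,0,2.5],"delta_rot":[0,0,0],"jaw":0.4},{"travel":[0,0,1],"delta_rot":[0,0,0],"jaw":0.4},{"travel":[0,0,0],"delta_rot":[0,0,0],"jaw":0.4},{"travel":[0,0,0],"delta_rot":[0,0,0],"jaw":0.4}]'; python3 tl.py
```

```text
t: 26.35
tool_pos: [0.5075, 0.1502, 0.0922]
tool_rot: [0.0, 0.642, 0.766, 0.001]
force: [-0.0, 0.9, 0.7]
width: 0.0513
gripper_force: 0.0
26.35 [526.3  56.1  92.2] forceF [0.15 0.84 0.72] xdir [6.1e-03 1.0e+00 1.0e-04]
```

```bash
python3 -m creep '[{"travel":[0,0,0],"delta_rot":[0,0,0],"jaw":1},{"travel":[0,0,0],"delta_rot":[0,0,0],"jaw":1},{"travel":[0,0,0],"delta_rot":[0,0,0],"jaw":1},{"travel":[0,0,0],"delta_rot":[0,0,0],"jaw":1},{"travel":[0,0,0],"delta_rot":[0,0,0],"jaw":1},{"travel":[0,0,0],"delta_rot":[0,0,0],"jaw":1}]'; python3 -m creep '[{"travel":[0,0.02,-0.46],"delta_rot":[0,0,0],"jaw":1},{"travel":[0,0.04,-0.46],"delta_rot":[0,0,0],"jaw":1},{"travel":[0,0.07,-0.46],"delta_rot":[0,0,0],"jaw":1},{"travel":[0,0.10,-0.45],"delta_rot":[0,0,0],"jaw":1}]'; python3 -m creep '[{"travel":[0,0.28,-0.88],"delta_rot":[0,0,0],"jaw":1},{"travel":[0,0.39,-0.84],"delta_rot":[0,0,0],"jaw":1},{"travel":[0,0.49,-0.79],"delta_rot":[0,0,0],"jaw":1},{"travel":[0,0.58,-0.72],"delta_rot":[0,0,0],"jaw":1},{"travel":[0,0.66,-0.64],"delta_rot":[0,0,0],"jaw":1}]'; python3 tl.py
```

```text
t: 26.95
tool_pos: [0.5072, 0.1502, 0.0926]
tool_rot: [0.001, 0.642, 0.766, 0.001]
force: [-0.8, 0.2, 5.6]
width: 0.0098
gripper_force: 58.5
t: 27.35
tool_pos: [0.5088, 0.1505, 0.1097]
tool_rot: [0.0, 0.642, 0.766, -0.0]
force: [2.7, 0.5, -2.7]
width: 0.0098
gripper_force: 58.6
t: 27.85
tool_pos: [0.5274, 0.154, 0.1482]
tool_rot: [-0.003, 0.642, 0.766, -0.004]
force: [-11.9, -3.7, 2.9]
width: 0.0097
gripper_force: 58.4
27.85 [546.5  56.2 148.2] forceF [-12.32  -1.46   2.91] xdir [ 5.8e-03  1.0e+00 -2.0e-04]
```

```bash
python3 -m creep '[{"travel":[0,0,0],"delta_rot":[0,0,0],"jaw":1},{"travel":[0,0.37,-0.28],"delta_rot":[0,0,0],"jaw":1},{"travel":[0,0.37,-0.28],"delta_rot":[0,0,0],"jaw":1},{"travel":[0,0,0],"delta_rot":[0,0,0],"jaw":1}]'; python3 tl.py
```

```text
t: 28.25
tool_pos: [0.5335, 0.1551, 0.1543]
tool_rot: [-0.004, 0.642, 0.766, -0.005]
force: [-15.7, -4.2, 11.6]
width: 0.0096
gripper_force: 59.0
28.25 [552.7  56.2 154.3] forceF [-16.22  -1.34  11.58] xdir [ 5.7e-03  1.0e+00 -3.0e-04]
```

```bash
python3 c.py wa; python3 f.py wa 2>/dev/null|tail -2
python3 - <<'E'
import sys; sys.argv=["","wa"]
from d import *
a=np.radians(10.4); F=np.array([[np.cos(a),np.sin(a),0],[-np.sin(a),np.cos(a),0],[0,0,1]]); Q=P@F.T
m=(Q[...,1]>.06)&(Q[...,1]<.075)&(r-b>40)&(z>.1)&(z<.2)
q=Q[m]; print("bar end",len(q),np.percentile(q,[2,50,98],axis=0).round(4).tolist())
from scipy.optimize import least_squares
s=least_squares(lambda p:np.hypot(q[:,0]-p[0],q[:,2]-p[1])-.006,[.55,.155],loss="soft_l1",f_scale=.001); print("centre",s.x.round(4))
E
```

```text
28.25 [0.5335 0.1551 0.1543] [[-0.175, 0.985, -0.012], [0.985, 0.175, -0.002], [-0.0, -0.012, -1.0]] [-15.71  -4.24  11.58] 0.011
cam [0.521 0.229 0.285] fwd [ 0.04  -0.288 -0.957]
2823 [[0.5467, 0.0205, 0.1533], [0.5481, 0.0262, 0.1592], [0.5523, 0.0508, 0.1617], [0.5563, 0.0726, 0.1628], [0.5577, 0.0739, 0.1636]]
arm 484 [[0.5588, 0.0212, 0.1066], [0.5896, 0.0277, 0.1165], [0.5989, 0.0328, 0.1546]]
bright 5178 [597.8 188.6] [30.5 76.5] 10.02 z 0.0834
stoptop 1697 [609.5 146.8] [34.7 32. ] 9.24 z 0.1133
stoptop 350 [573.2 132.9] [19.1 14.5] 10.26 z 0.1137
red 575 [0.615  0.1418 0.1331]
orange 2545 [529.6 173.6] [ 10.7 111.8] 10.25 z 0.1618
yellowish 247 [552.2 152.7] [ 9.5 36.2] 17.99 z 0.0956
yellowish 2808 [529.8 173.2] [ 11.7 112.5] 10.54 z 0.1617
yellowish 121 [583.4 147.2] [ 6.6 12.9] 6.54 z 0.1012
yellowish 157 [559.3 180.3] [  8.2 122.9] 41.69 z 0.113
yellowish 774 [571.6 177.6] [ 15.  142.7] 50.35 z 0.1326
yellowish 21 [586.2 118.1] [1.2 6.6] 10.81 z 0.1018
bar end 977 [[0.547, 0.0605, 0.1529], [0.5521, 0.0692, 0.1613], [0.5575, 0.074, 0.1632]]
centre [0.5521 0.1565]
```

View pics/wa.png

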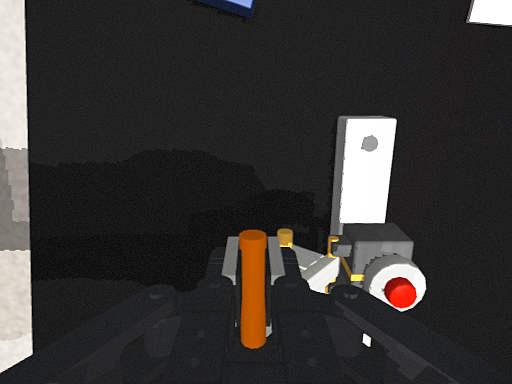

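The bar centre is at F (552.1, 156.5 mm), so the leaf is at 0.86 rad. It is being pinched too tightly to roll. I'll loosen the jaws so the fingers only cage the bar, and push it round.

```bash
python3 -m creep '[{"travel":[0,0,0],"delta_rot":[0,0,0],"jaw":0.79},{"travel":[0,0,0],"delta_rot":[0,0,0],"jaw":0.79},{"travel":[0,0,0],"delta_rot":[0,0,0],"jaw":0.79}]'; python3 tl.py; python3 -m creep '[{"travel":[0,0.4,-0.23],"delta_rot":[0,0,0],"jaw":0.79},{"travel":[0,0.4,-0.23],"delta_rot":[0,0,0],"jaw":0.79},{"travel":[0,0.4,-0.18],"delta_rot":[0,0,0],"jaw":0.79},{"travel":[0,0.45,-0.18],"delta_rot":[0,0,0],"jaw":0.79},{"travel":[0,0.45,-0.13],"delta_rot":[0,0,0],"jaw":0.79},{"travel":[0,0.45,-0.12],"delta_rot":[0,0,0],"jaw":0.79}]'; python3 tl.py
```

```text
t: 28.6
tool_pos: [0.5373, 0.1558, 0.1552]
tool_rot: [-0.001, 0.642, 0.766, -0.001]
force: [-7.6, -1.9, 6.5]
width: 0.0178
gripper_force: 4.2
28.6 [556.6  56.3 155.2] forceF [-7.84 -0.49  6.48] xdir [5.9e-03 1.0e+00 2.0e-04]
t: 29.2
tool_pos: [0.5653, 0.1606, 0.1652]
tool_rot: [0.0, 0.642, 0.766, 0.0]
force: [-3.0, -0.9, 2.1]
width: 0.0183
gripper_force: 1.4
29.2 [585.   55.9 165.2] forceF [-3.11 -0.29  2.05] xdir [0.006 1.    0.   ]
```

```bash
python3 -m creep '[{"travel":[0,0.45,-0.1],"delta_rot":[0,0,0],"jaw":0.79},{"travel":[0,0.45,-0.07],"delta_rot":[0,0,0],"jaw":0.79},{"travel":[0,0.45,0],"delta_rot":[0,0,0],"jaw":0.79},{"travel":[0,0.45,0],"delta_rot":[0,0,0],"jaw":0.79},{"travel":[0,0.35,0],"delta_rot":[0,0,0],"jaw":0.79},{"travel":[0,0,0],"delta_rot":[0,0,0],"jaw":0.79},{"travel":[0,0,0],"delta_rot":[0,0,0],"jaw":0.79}]'; python3 tl.py; python3 -m creep '[{"travel":[0,0,0],"delta_rot":[0,0,0],"jaw":0.5},{"travel":[0,0,0],"delta_rot":[0,0,0],"jaw":0.5},{"travel":[0,0,0],"delta_rot":[0,0,0],"jaw":0.5},{"travel":[0,0,-3],"delta_rot":[0,0,0],"jaw":0.5},{"travel":[0,0,-4.5],"delta_rot":[0,0,0],"jaw":0.5},{"travel":[-3,-3,-4],"delta_rot":[0,0,0],"jaw":0.5},{"travel":[-4,-3,0],"delta_rot":[0,0,0],"jaw":0.5},{"travel":[0,0,0],"delta_rot":[0,0,0],"jaw":0.5},{"travel":[0,0,0],"delta_rot":[0,0,0],"jaw":0.5}]'; python3 c.py wb;  python3 e.py wb 2>/dev/null|grep -E "bar|stop"; python3 g.py wb 2>/dev/null|tail -2
```

```text
t: 29.9
tool_pos: [0.5863, 0.1642, 0.1664]
tool_rot: [0.0, 0.642, 0.766, 0.0]
force: [-0.2, -0.5, -0.4]
width: 0.0178
gripper_force: 0.0
29.9 [606.3  55.7 166.4] forceF [-0.25 -0.42 -0.43] xdir [ 0.0061  1.     -0.    ]
t: 30.8
tool_pos: [0.5422, 0.089, 0.2762]
tool_rot: [0.0, 0.643, 0.766, 0.0]
force: [-1.0, 0.3, 0.2]
width: 0.0427
gripper_force: 0.0
30.8 [0.5422 0.089  0.2762] [[-0.173, 0.985, 0.001], [0.985, 0.173, 0.0], [0.0, 0.001, -1.0]] [-1.03  0.29  0.16] 0.011
cam [0.529 0.162 0.407] fwd [ 0.051 -0.285 -0.957]
stoptop 201 [615.2 158.8] [18.8  9.6] 6.06 z 0.1134
stoptop 158 [560.2 143.5] [21.8 15.1] 16.91 z 0.1166
stoptop 194 [614.1 120.4] [33.4  7.1] 9.66 z 0.1133
bar centre [0.6032 0.1743] cost 0.001250553133410001
stop [[0.6094, 0.0041, 0.1121], [0.6314, 0.0414, 0.1134], [0.6425, 0.0491, 0.1152]]
n 2125 y [-0.0561  0.0123]
left edge mm [[-55.3, 567.9], [-52.3, 567.9], [-49.3, 567.8], [-46.3, 567.8], [-43.3, 567.8], [-40.3, 567.7], [-37.3, 567.8], [-34.3, 567.7], [-31.3, 567.7], [-28.3, 567.7], [-25.3, 567.6], [-22.3, 567.7], [-19.3, 567.5], [-16.3, 567.6], [-13.3, 567.6], [-10.3, 567.5], [-7.3, 567.5], [-4.3, 567.4], [-1.3, 567.5], [1.7, 567.5], [4.7, 567.4], [7.7, 567.4], [10.7, 567.3]]
```

View pics/wb.png

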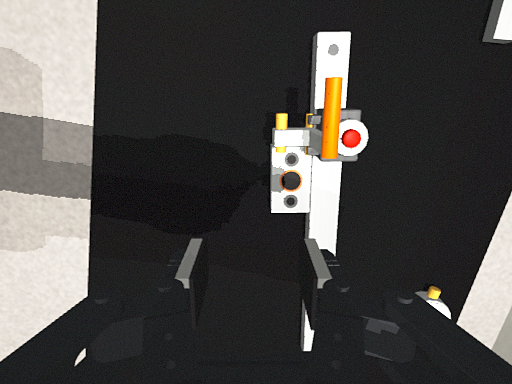

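The leaf is up at about 1.61 rad, with the bar at (332,118). The block is unmoved and flush at columns 272–310, and the gripper is clear of everything. I'm handing in.

```bash
python3 -c "
from rig import ctrl
print(ctrl.hand_in())"
```

```text
the job is handed in; nothing more can be done
None
```

The job is handed in, and the interface gave no pass/fail verdict. The leaf was flipped down, the block pushed flush against the fence and held on the screw for just over a second (an estimated 9–14 N at the stop), and the leaf is back up at about 1.6 rad with the gripper clear.

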